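# Clear the bung squeeze tester and hold it at its check mark

## Robot

A 6-joint arm with a two-finger parallel gripper is mounted at the origin on a cart in front of the work surface, level with it; the furniture and walls round the work are solid. World frame = base frame: x ahead of the robot, y to its left, z up, the work surface at z = 0. Lengths are in m, angles in degrees, forces in N, time in s.
With the tool pointing down it reaches from about 0.275 to 0.825 m from the base axis. Payload 5.2 kg.
Tool frame: the origin (TCP) lies midway between the tips of the shut fingers; the grasp point (between the pads) lies robot.pinch_z behind it (robot.pinch_z is the distance from the TCP to the grasp point, in m); z points along the fingers, y is the line along which they close (so a half turn about z gives the same grasp; the last joint's range is limited). The gripper opens to 93 mm and grips with 3 to 60 N. Pads are 15 mm wide; open, the fingers measure 128 mm over their backs; the gripper's body (75 mm by 188 mm) begins 65 mm behind the grasp point.
Start: joints at [58.854, 14.817, 87.949, -0, 77.235, -11.62], TCP at [0.184, 0.518, 0.219] pointing down, gripper open.
Joint ranges: [-179.93, 179.93], [-52.35, 119.4], [10.71, 147.94], [-69.91, 249.91], [12.55, 155.21], [-178.61, 178.61]. Speed limits (degrees/s): [147.25, 147.25, 180, 180, 180, 180].

## Interface

Orientations are given as a 3x3 rotation matrix whose columns are the frame's x, y, z axes.
In Python, from rig import robot gives the robot as it stands. The module is installed in compiled form; this text tells all that it offers.
- The arm moves only by the tool jog_arm, never from a script. Its argument "series" is a list of rows, each an object of numbers: "hand": the finger opening in mm, from 0 to 93; "x", "y", "z": the shift along the world's x, y, z in mm; "twist": the turn about the world's z in rad. In form: [{"hand": .., "x": .., "y": .., "z": .., "twist": ..}, ...]. A call has 1 to 20 rows; each row shifts and turns the commanded pose from where the row before left it; what a row does not reach is not made up. A row lasts 1/10 s, in which the tool goes at most 50 mm and 8.59 degrees, less where a joint would pass 70% of its speed; a pose out of reach is approached as far as the arm can. A call with a gripper value outside its range is refused whole. The fingers move at their own pace and stop on an object; "newtons" is the grip in N (left out, the last holds). Time passes only in rows, so rows that do not move let the fingers close. It gives the time, the measured TCP pose, the force, the opening and the grip force at its end, in the units of the state.
- robot.observe(): the state, without advancing time (a new reading comes with each control period).
- robot.read_camera(name): name is "side" or "top" or "wrist"; returns a dict with "frame" (384x512x3 uint8, red, green, blue), "z_map" (384x512 float32, m along the optical axis (not along the pixel's ray), 0 where there is no reading), "K" (3x3 intrinsics, pixels), "D" ([k1, k2, p1, p2, k3] as OpenCV has them; the pictures are not rectified), "rvec" (rotation vector, rad) and "tvec" (3), from world to camera coordinates, as OpenCV has them; the wrist camera has in their place "T_tool_cam" (4x4, takes a point from camera to tool coordinates, whose origin is the TCP and whose axes are the flange's). Camera axes: x right, y down, z forward; pixel columns grow to the right and rows downward; lengths in m; the calibration is good to about 2 mm. A picture is of the moment at which its call begins: read the wrist's pose just before it.
- robot.finish_job(): hands the job in; it is judged then, once.
Trained networks look in a picture, given as the dict that the camera call returned (one of the last four; its "shot" number tells which), for a name from the list of things; names that differ only in an ending like _2 or _b are one class to them, and where a whole thing is asked for, a point or a joint stands for the part that bears it (a point fixed in the world has none). Each returns a list of dicts, best first, with "conf" (0 to 1); they miss things now and then, are a little off and sometimes report something else, mostly with a low value. They report only what shows in the picture. A call takes as long as a camera call.
- robot.spot_in(picture, label): "extent" ([left, top, right, bottom] in pixels, round what is visible of it).
The state is a dict: "t": time; "q": joint angles; "qvel": joint speeds; "joint_torque": joint torques, N m; "tool_pos": TCP position; "eef_rot": TCP orientation; "contact_force": force on the tool from outside, world axes, zero at the start; "ft_torque": the same for the moment, N m; "finger_gap": opening from 0.0 (shut) to 1.0 (fully open); "grasp_force": force on a finger pad.
Only numpy, scipy, OpenCV 4.12 (cv2) and the standard library are available. Lean on these libraries where they do the work, as an engineer would, in place of code of your own. Each camera call takes 0.05 s, during which the arm holds its last target. There are 200 camera calls.

## Task

Take the tested brown rubber bung out of the little blue squeeze tester and drop it into the wire reject basket. Then, for the check with the tester empty, press the tester's sprung lever, the one with the black pad, down until the red pointer stands in the green band, and keep it held there: finish while still holding the lever in the green band. Never press the pointer down into the red, do not knock or shove the basket, and leave the glass beaker and the two vials alone.

Things in the scene. Friction and masses are not known exactly. Their poses are not given: they have to be found in the camera images.
- press: Bench squeeze tester, fixed to the worktop: blue base plate, 10 mm high, from x = -50 to +50 mm and y = -77 to +148 mm of its own frame. Origin on the worktop below the lever's hinge; z up. The bung's nest is towards -y, the lever runs from the hinge to +y and carries a black pad; the scale's face looks to -x.
- press_nest (a point): Centre of the top of the aluminium nest (30 x 32 mm, 30 mm up) under the bung, axes as the tester's. At its -y side stands a steel anvil (28 mm wide along x, top 54 mm up), at its +y side the lever's jaw (22 mm wide along x, top 51 mm up), each 2 to 5 mm from the bung. The bung's two x sides are free down to the base plate.
- press_hinge (a point): Middle of the lever's hinge, which runs along the tester's x, 65 mm above the worktop, between two grey cheeks (together 40 mm wide along x, from y = -9 to +17 mm, top 75 mm up).
- press_scale (a point): Middle of the green band on the white upright scale plate (34 mm along the tester's y, top 106 mm above the worktop), 65 mm up. The lever's thin red pointer ends in front of it: 31 mm above this point at rest, level with it at mid green. The green band is 12 mm high; the red band starts 19 mm below this point.
- press_lever (a joint): Lever angle, rad: 0 at rest (sprung up; the arm slopes up 0.25 rad to the pad), grows as the pad goes down, stop at 0.50. 0.25: lever level, pointer mid green; green is 0.20 to 0.30, red starts at 0.40. Springs back when let go. Force on the pad: 3 N to start, 8 N at 0.25, 11 N at 0.40. With the bung in the nest the jaw meets it at about 0.1.
- press_pad (a point): Centre of the top of the lever's black rubber pad (40 mm along the tester's x, 36 mm along its y). Moves with the lever: 95 mm above the worktop and 80 mm in y from the hinge at rest, 74 mm up and 85 mm from the hinge with the lever level. 0.1 rad is 8.5 mm of pad travel.
- tested_bung: Brown rubber bung, 28 mm across at the top, 26 mm high, about 20 g, standing loose in the tester's nest. Origin at the centre of its underside, z up through its top.
- reject_basket: Square stainless wire basket, loose, empty and open at the top: 140 x 140 mm outside, 80 mm high, walls and floor 3 mm thick, about 0.5 kg. Origin at the centre of its underside, x and y along its sides.
- sample_beaker: Clear glass beaker holding a pale sample, 72 mm wide, 88 mm high, at the left; to be left alone. Origin at the centre of its underside.
- vial_10: Small vial with a dark cap, 27 mm wide, 56 mm high, behind the work; to be left alone. Origin at the centre of its underside.
- vial_11: Small vial with a light cap, 27 mm wide, 56 mm high, behind the work; to be left alone. Origin at the centre of its underside.

How it is judged (in metres and radians):
On the way:
1. the bung lies released in the reject basket (x of tested_bung in the frame of reject_basket between -0.068 and 0.068 m and y of tested_bung in the frame of reject_basket between -0.068 and 0.068 m and z of tested_bung in the frame of reject_basket between -0.005 and 0.05 m and linear speed of tested_bung below 0.05 m/s and contact force between tested_bung and the fingers below 0.1 N), for 0.2 s.
At the end, for the whole second after the job is handed in: The bung lies at rest in the upright reject basket, released, and through the last second the robot itself holds the tester's lever between 0.20 and 0.30 rad (pointer in the green band), pushing on it with more than 2 N (all of step 1 and value of joint press_lever between 0.2 and 0.3 rad and (contact force between press and the fingers above 2 N or contact force between press and the arm above 2 N) and angle between reject_basket's own z axis and vertical below 0.15 rad); the arm keeps its last pose, push and grip.
It fails at once if the lever is pressed into the red (past 0.40 rad) (value of joint press_lever above 0.4 rad).
It fails at once if the reject basket is shoved more than 40 mm or tipped more than 0.3 rad (distance of reject_basket from where it was at the start of the episode above 0.04 m or angle between reject_basket's own z axis and vertical above 0.3 rad).
It fails at once if the glass beaker or a vial is moved more than 20 mm (distance of any of sample_beaker, vial_10, vial_11 from where it was at the start of the episode above 0.02 m).
It also fails if it takes over 51 s, if anything falls off the work surface, if the arm or the gripper's body presses on something with over 40 N, if the wrist force passes 120 N, or if a joint passes its speed limit or range.

## Working session

There is one attempt and no reset: what is moved stays moved. The work goes in short steps, Python scripts to look and compute and a tool call to move; the robot and the scene stay as the last step left them, time stands still between calls to the robot, and variables do not carry over. Pictures are saved under pics/ and viewed, at most 10 in all, crops included, and the job is handed in when it is done.

Besides the shell and the picture viewer there is one more tool, called after ">>>" by a JSON object that holds its "fn" and its "kwargs", one argument or row to a line. jog_arm: Moves the arm, as the interface text tells. Its arguments: {"type":"object","properties":{"series":{"type":"array","items":{"type":"object","properties":{"hand":{"type":"number"},"x":{"type":"number"},"y":{"type":"number"},"z":{"type":"number"},"twist":{"type":"number"}}}},"newtons":{"type":"number"}},"required":["series"]}

```bash
mkdir -p pics; cat > h.py <<'E'
import numpy as np, cv2
from rig import robot
def cloud(p, tool=None):
    z=p["z_map"]; h,w=z.shape
    u,v=np.meshgrid(np.arange(w),np.arange(h))
    n=cv2.undistortPoints(np.stack([u,v],-1).reshape(-1,1,2).astype(np.float64),p["K"],np.array(p["D"])).reshape(h,w,2)
    c=np.dstack([n*z[...,None],z])
    if "rvec" in p:
        R=cv2.Rodrigues(np.array(p["rvec"],float))[0]; W=(c-np.array(p["tvec"]).ravel())@R
    else:
        T=np.array(p["T_tool_cam"]); W=c@T[:3,:3].T+T[:3,3]
        W=W@np.array(tool["eef_rot"]).T+np.array(tool["tool_pos"])
    W[z==0]=np.nan
    return W
def save(n,p): cv2.imwrite("pics/"+n+".png",p["frame"][...,::-1])
E
python3 - <<'E'
from h import *
s=robot.observe(); print({k:np.round(v,3).tolist() for k,v in s.items()}, robot.pinch_z)
for c in ["top","side"]:
    p=robot.read_camera(c); save(c,p); W=cloud(p); np.save(c+".npy",W)
    for l in ["press","press_nest","press_pad","tested_bung","reject_basket","sample_beaker","vial_10","vial_11"]:
        for d in robot.spot_in(p,l)[:2]:
            e=d["extent"]; u=int((e[0]+e[2])/2);v=int((e[1]+e[3])/2)
            print(c,l,round(d["conf"],2),np.round(e),np.round(W[v,u],3))
E
```

```text
{'t': 0.0, 'q': [58.853, 14.857, 88.013, -0.001, 77.234, -11.618], 'qvel': [0.009, 0.032, 0.108, 0.037, -0.031, -0.104], 'joint_torque': [-0.002, -43.731, -28.4, 0.072, 0.042, -0.0], 'tool_pos': [0.184, 0.518, 0.218], 'eef_rot': [[-0.942, 0.334, -0.001], [0.334, 0.942, -0.002], [0.0, -0.002, -1.0]], 'contact_force': [-0.617, 0.208, -0.362], 'ft_torque': [0.005, 0.006, -0.002], 'grasp_force': 0.0, 'finger_gap': 1.0} 0.0188
top press 0.89 [197. 190. 263. 229.] [0.517 0.26  0.007]
top press_nest 0.75 [192. 191. 258. 229.] [0.514 0.281 0.007]
top press_pad 0.58 [202. 203. 245. 214.] [0.512 0.277 0.083]
top tested_bung 0.5 [245. 201. 256. 207.] [0.527 0.192 0.058]
top tested_bung 0.15 [194. 190. 262. 228.] [0.517 0.267 0.009]
top reject_basket 0.81 [327. 178. 381. 232.] [ 0.527 -0.156 -0.003]
top sample_beaker 0.6 [137. 174. 159. 198.] [0.595 0.534 0.051]
top vial_10 0.66 [246. 201. 253. 205.] [0.53  0.195 0.057]
top vial_10 0.49 [290. 157. 303. 171.] [0.66  0.038 0.049]
top vial_11 0.66 [246. 201. 253. 205.] [0.53  0.195 0.057]
top vial_11 0.49 [290. 157. 303. 171.] [0.66  0.038 0.049]
side press 0.61 [168. 175. 255. 231.] [0.526 0.271 0.013]
side press_nest 0.76 [166. 175. 254. 225.] [0.531 0.276 0.014]
side press_nest 0.44 [119. 138. 154. 173.] [0.561 0.509 0.088]
side press_pad 0.56 [182. 177. 233. 208.] [0.512 0.271 0.08 ]
side reject_basket 0.96 [324. 205. 402. 276.] [ 0.55  -0.159  0.004]
side reject_basket 0.56 [168. 176. 256. 230.] [0.526 0.271 0.013]
side sample_beaker 0.95 [121. 138. 150. 171.] [0.592 0.539 0.047]
side sample_beaker 0.65 [167. 173. 253. 229.] [0.529 0.279 0.01 ]
side vial_10 0.7 [271. 169. 275. 183.] [0.655 0.131 0.04 ]
side vial_10 0.63 [303. 174. 310. 194.] [0.656 0.03  0.043]
side vial_11 0.7 [271. 169. 275. 183.] [0.655 0.131 0.04 ]
side vial_11 0.63 [303. 174. 310. 194.] [0.656 0.03  0.043]
```

```bash
python3 - <<'E'
import cv2,numpy as np
a=cv2.imread("pics/top.png")[150:250,120:400]; b=cv2.imread("pics/side.png")[130:290,110:410]
a=cv2.resize(a,None,fx=2.6,fy=2.6,interpolation=2); b=cv2.resize(b,(a.shape[1],320),interpolation=2)
cv2.imwrite("pics/ab.png",np.vstack([a,b]))
W=np.load("top.npy"); S=np.load("side.npy")
np.set_printoptions(linewidth=220)
print((W[188:232:2,194:268:3,2]*1000).round())
# press base: points z 5..16mm
for n,X in (("top",W),("side",S)):
    m=(X[...,2]>.004)&(X[...,2]<.2)&(X[...,0]>.42)&(X[...,0]<.62)&(X[...,1]>.12)&(X[...,1]<.45)
    P=X[m]; r=cv2.minAreaRect((P[:,:2]*1000).astype(np.float32)); print(n,r,m.sum())
E
```

```text
[[  3.   7.  -1.   5.   3.  -0.   4.   1.   2.  -2.  -5.  -1.   4.   3.   1.  -4.  -2.   1.  -2.   2.   1.   1.   1.   1.   0.]
 [ -1.  -5.   5.  -2.   3.   5.   1.   2.  -3.  -1.  -2.  -1.   4.  -1.  -3.  -1.  nan   6.   0.   6.   2.   6.   4.  -3.   4.]
 [  2.   2.  -4.   4.   2.   9.   4.  -1.  -3.   7.  -8.   7.  -2.  -3.  -2.   5.   9.   7.  10.   5.  16.   8.  -6.  -5.  -2.]
 [  7.  -5.   3.   3.   5.  -1.  -2.  -1.  -0.  -1.  -5.  11.  13.  10.  11.   9.  12.  10.  15.  11.  17.   8.   8.   5.  -2.]
 [ -0.  -6.   3.  -4.   5.   0.  -1.  13.   7.  15.  12.   7.  10.  12.  19.  12.  15.  11.  10.  10.  10.  17.   3.  -0.   5.]
 [  5.   1.   9.  15.   8.  15.  13.  15.  11.  14.  13.  17.  10.  10.  15.  10.   9.  14.   7.  13.   5.  12.   8.   2.   1.]
 [ 16.  19.  15.   8.   9.   9.   9.  11.  12.   8.  11.  11.  11.  76.  72.  13.   7.  15.  11.  13.  56.  50.   5.  -4.   3.]
 [  8.  15.  15.  10.  10.  97.  89.  90.  12.  12.   8.  11.   7.  57.  80.   6.  45.  33.  53.  56.  10.  51.  -1.  -4.   7.]
 [104. 104.  91.  17. 103.  97.  94.  88.  10.  21.  17.   4.  14.  65.  73.
[... 1230 characters left out ...]
  10.  16.   3.  13.   9.  11.   0.  -2.   2.   1.   1.  -1.  -7.   1.   5.   4.  -0.   1.  -4.   2.]
 [ -3.  14.  13.  10.  10.   7.  14.  -4.   5.  -0.   5.   3.   3.  -4.   2.   2.  -3.   6.   2.  -3.  -1.   0.   0.   1.   6.]
 [ nan   9.   6.   1.   3.  -4.  -5.  -3.  -1.   5.  -3.   8.   1.   5.  -1.  -0.   1.   0.   2.   3.   1.  -5.   0.  -5.   1.]
 [ -0.  -6.   7.   1.  -1.  -0.   6.   2.  -2.  -3.   3.  -0.   0.   8.   8.  -2.  -0.  -2.   0.   3.   5.  -1.   0.  -3.  -6.]]
top ((520.3427734375, 285.57635498046875), (199.6454315185547, 329.13458251953125), 0.4923054277896881) 2629
side ((520.9872436523438, 285.765380859375), (328.14453125, 198.10433959960938), 89.95758819580078) 2867
```

View pics/ab.png

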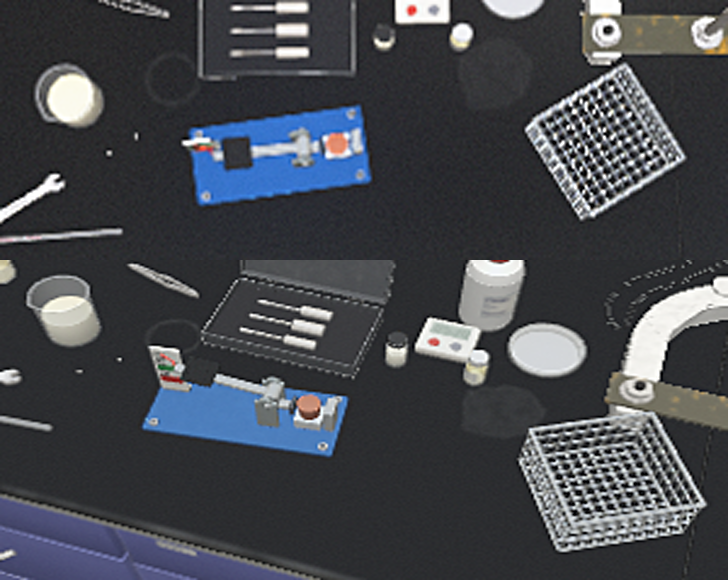

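The top and side views show the blue tester at about (195-262, 190-230) in the top picture. Its lever and black pad point left (world +y) and the brown bung is at its right end, (250, 205). The basket is at (353, 205), rotated about 35°, with an arch fixture behind it. I'll fit the poses next.

```bash
cat > fit.py <<'E'
from h import *
def rect(P): return cv2.minAreaRect((P[:,:2]*1000).astype(np.float32))
for c in ["top","side"]:
    f=cv2.imread(f"pics/{c}.png"); W=np.load(c+".npy"); hsv=cv2.cvtColor(f,cv2.COLOR_BGR2HSV)
    Z=W[...,2]; X=W[...,0]; Y=W[...,1]
    roi=(X>.4)&(X<.65)&(Y>.1)&(Y<.45)
    blue=(hsv[...,0]>95)&(hsv[...,0]<125)&(hsv[...,1]>140)&(hsv[...,2]>80)&roi
    blue=cv2.morphologyEx(blue.astype(np.uint8),cv2.MORPH_OPEN,np.ones((2,2)))>0
    print(c,"base",rect(W[blue]))
    b=roi&(hsv[...,0]<14)&(hsv[...,1]>80)&(Y<.24)&(Z>.03)
    print(" bung",b.sum(),np.median(W[b],0),W[b].min(0),W[b].max(0))
    k=roi&(hsv[...,2]<50)&(Z>.06); print(" pad",k.sum(),np.median(W[k],0),rect(W[k]))
    g=(X>.38)&(X<.70)&(Y<-.03)&(Y>-.3)&(Z>.065)&(Z<.095)
    print(" basket rim",g.sum(),rect(W[g]))
    q=(Z>.1)&(Z<.6)&(X>.3)&(X<.8)&(Y<.6)
    H,_,_=np.histogram2d(X[q],Y[q],bins=[np.arange(.3,.81,.1),np.arange(-.5,.61,.1)])
    print(H.astype(int)); 
    q=(Z>.1)&(X>.5)&(X<.8)&(Y<0)&(Y>-.4); print(" obst",W[q].min(0),W[q].max(0))
E
python3 fit.py
```

```text
top base ((516.7276611328125, 266.23675537109375), (100.62364196777344, 219.09603881835938), 9.86495590209961)
 bung 46 [0.52391356 0.19479066 0.0574459 ] [0.51347502 0.18237299 0.03014253] [0.53416713 0.20783372 0.06333914]
 pad 16 [0.50980765 0.32489616 0.09625877] ((509.4841003417969, 315.0800476074219), (32.70291519165039, 30.362367630004883), 7.869412422180176)
 basket rim 325 ((580.4296264648438, -181.11080932617188), (199.21559143066406, 265.5203552246094), 30.69878578186035)
[[   0    0    0    0    0    0    0    0    0    0    0]
 [   0    0    0    0    0    0    0    0    4    0    0]
 [   0  154    0    0    0    0    0    0   36    0    0]
 [ 242 1820 1239    2    0    0    0    0    0    0    0]
 [   0  592  347    0    0  346   71  247  188    0    0]]
 obst [ 0.58840289 -0.39977635  0.10150029] [ 0.79786677 -0.19934895  0.50658949]
side base ((512.22509765625, 263.5711669921875), (96.57661437988281, 222.58547973632812), 9.477495193481445)
 bung 95 [0.52014057 0.18958225 0.05594463] [0.51088297 0.1781187  0.03125633] [0.53726344 0.20512526 0.06107906]
 pad 30 [0.50188054 0.31182571 0.09419625] ((511.3559875488281, 310.9681396484375), (41.30881881713867, 32.285682678222656), 0.65961754322052)
 basket rim 631 ((568.6237182617188, -177.95028686523438), (184.12368774414062, 293.4150085449219), 54.36018371582031)
[[   0    0    0    0    0    0    0    0    0    0    0]
 [   0    0    0    0    0    0    0    0    1    0    0]
 [   0  430    0    0    0    0    0    0   40    0    0]
 [   0 1530 2673    0    0    0    0    0    0    0    0]
 [   0   20  151    0    0  494  137  438  294    0    0]]
 obst [ 0.58640677 -0.3764156   0.10004695] [ 0.7975416  -0.20278156  0.4703752 ]
```

>>> {"fn": "jog_arm", "kwargs": {
  "series": [
    {"x":20,"y":-19,"twist":-0.0625,"hand":70},
    {"x":20,"y":-19,"twist":-0.0625,"hand":70},
    {"x":20,"y":-19,"twist":-0.0625,"hand":70},
    {"x":20,"y":-19,"twist":-0.0625,"hand":70},
    {"x":20,"y":-19,"twist":-0.0625,"hand":70},
    {"x":20,"y":-19,"twist":-0.0625,"hand":70},
    {"x":20,"y":-19,"twist":-0.0625,"hand":70},
    {"x":20,"y":-19,"twist":-0.0625,"hand":70},
    {"x":20,"y":-19,"twist":-0.0625,"hand":70},
    {"x":20,"y":-19,"twist":-0.0625,"hand":70},
    {"x":20,"y":-19,"twist":-0.0625,"hand":70},
    {"x":20,"y":-19,"twist":-0.0625,"hand":70},
    {"x":20,"y":-19,"twist":-0.0625,"hand":70},
    {"x":20,"y":-19,"twist":-0.0625,"hand":70},
    {"x":20,"y":-19,"twist":-0.0625,"hand":70},
    {"x":20,"y":-19,"twist":-0.0625,"hand":70},
    {"x":18,"y":-19,"twist":-0.0625,"hand":70},
    {"hand":70},
    {"hand":70}
  ]
}}

```text
invalid input
```

```bash
cat > w.py <<'E'
from h import *
import sys
n=sys.argv[1]
s=robot.observe(); p=robot.read_camera("wrist"); save(n,p); W=cloud(p,s); np.save(n+".npy",W)
print(np.round(s["tool_pos"],4),np.round(s["eef_rot"],3).tolist(),s["t"])
for l in ["press","press_pad","tested_bung"]:
    for d in robot.spot_in(p,l)[:2]:
        e=d["extent"]; print(l,round(d["conf"],2),np.round(e),np.round(W[int((e[1]+e[3])/2),int((e[0]+e[2])/2)],4))
hsv=cv2.cvtColor(p["frame"],cv2.COLOR_RGB2HSV); Z=W[...,2]
roi=(W[...,0]>.4)&(W[...,0]<.65)&(W[...,1]>.1)&(W[...,1]<.45)
b=roi&((hsv[...,0]<14)|(hsv[...,0]>172))&(hsv[...,1]>70)&(Z>.05)&(Z<.065)&(W[...,1]<.24)
print("bung",b.sum(),np.median(W[b],0),cv2.minAreaRect((W[b][:,:2]*1000).astype(np.float32)))
blue=(hsv[...,0]>95)&(hsv[...,0]<125)&(hsv[...,1]>140)&roi&(abs(Z-.01)<.008)
print("base",blue.sum(),cv2.minAreaRect((W[blue][:,:2]*1000).astype(np.float32)))
E
python3 w.py w1
```

```text
[0.1838 0.5184 0.2187] [[-0.942, 0.334, 0.0], [0.334, 0.942, 0.0], [-0.0, 0.0, -1.0]] 0.9
bung 0 [nan nan nan] ((0.0, 0.0), (0.0, 0.0), 0.0)
base 0 ((0.0, 0.0), (0.0, 0.0), 0.0)
  return _methods._mean(a, axis=axis, dtype=dtype,
  ret = um.true_divide(
```

View pics/w1.png

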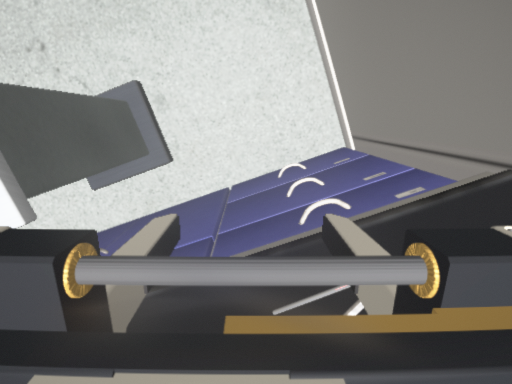

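The arm hasn't moved, because the move was refused. The wrist picture shows only floor and drawers, with the fingers at the bottom. I'll retry with every field filled in.

>>> {"fn": "jog_arm", "kwargs": {
  "series": [
    {"hand":70,"x":20,"y":-19,"z":0,"twist":-0.0625},
    {"hand":70,"x":20,"y":-19,"z":0,"twist":-0.0625},
    {"hand":70,"x":20,"y":-19,"z":0,"twist":-0.0625},
    {"hand":70,"x":20,"y":-19,"z":0,"twist":-0.0625},
    {"hand":70,"x":20,"y":-19,"z":0,"twist":-0.0625},
    {"hand":70,"x":20,"y":-19,"z":0,"twist":-0.0625},
    {"hand":70,"x":20,"y":-19,"z":0,"twist":-0.0625},
    {"hand":70,"x":20,"y":-19,"z":0,"twist":-0.0625},
    {"hand":70,"x":20,"y":-19,"z":0,"twist":-0.0625},
    {"hand":70,"x":20,"y":-19,"z":0,"twist":-0.0625},
    {"hand":70,"x":20,"y":-19,"z":0,"twist":-0.0625},
    {"hand":70,"x":20,"y":-19,"z":0,"twist":-0.0625},
    {"hand":70,"x":20,"y":-19,"z":0,"twist":-0.0625},
    {"hand":70,"x":20,"y":-19,"z":0,"twist":-0.0625},
    {"hand":70,"x":20,"y":-19,"z":0,"twist":-0.0625},
    {"hand":70,"x":20,"y":-19,"z":0,"twist":-0.0625},
    {"hand":70,"x":18,"y":-19,"z":0,"twist":-0.0625},
    {"hand":70,"x":0,"y":0,"z":0,"twist":0}
  ],
  "newtons": 10
}}

```text
t: 2.9
tool_pos: [0.524, 0.1931, 0.2184]
eef_rot: [[-0.162, 0.987, 0.001], [0.987, 0.162, -0.001], [-0.001, 0.001, -1.0]]
contact_force: [-0.0, -0.3, 0.9]
finger_gap: 0.755
grasp_force: 0.0
```

```bash
python3 w.py w2 2>&1 | grep -v -i mean
```

```text
[0.524  0.1931 0.2184] [[-0.162, 0.987, 0.001], [0.987, 0.162, -0.001], [-0.001, 0.001, -1.0]] 2.9
press 0.9 [216.   0. 296. 201.] [0.5158 0.28   0.083 ]
press_pad 0.79 [237.  10. 276. 165.] [0.5137 0.2926 0.0858]
tested_bung 0.77 [240. 167. 263. 189.] [0.5254 0.1899 0.0565]
tested_bung 0.5 [313. 284. 339. 308.] [0.6578 0.0382 0.0532]
bung 368 [0.52532697 0.1919842  0.05757471] ((525.033203125, 191.86129760742188), (24.676652908325195, 26.607221603393555), 9.769817352294922)
base 7982 ((516.3551635742188, 269.036376953125), (100.3758544921875, 226.17100524902344), 7.597457408905029)
```

View pics/w2.png

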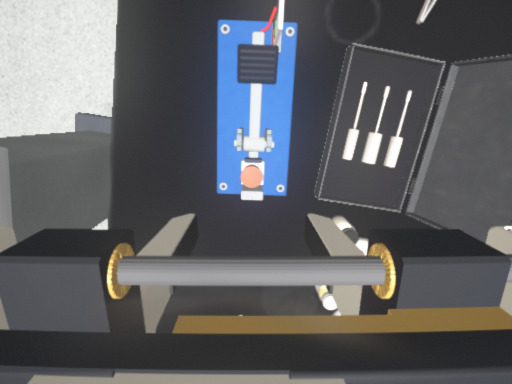

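The wrist view shows the bung at pixel (251,177), with the fingers aligned across it and both its sides free. Going down.

>>> {"fn": "jog_arm", "kwargs": {
  "series": [
    {"hand":60,"x":0.5,"y":-1,"z":-25,"twist":0.005},
    {"hand":60,"x":0,"y":0,"z":-25,"twist":0},
    {"hand":60,"x":0,"y":0,"z":-25,"twist":0},
    {"hand":60,"x":0,"y":0,"z":-25,"twist":0},
    {"hand":60,"x":0,"y":0,"z":-25,"twist":0},
    {"hand":60,"x":0,"y":0,"z":-25,"twist":0},
    {"hand":60,"x":0,"y":0,"z":-15,"twist":0},
    {"hand":60,"x":0,"y":0,"z":-10,"twist":0},
    {"hand":60,"x":0,"y":0,"z":-10,"twist":0},
    {"hand":60,"x":0,"y":0,"z":0,"twist":0},
    {"hand":20,"x":0,"y":0,"z":0,"twist":0},
    {"hand":20,"x":0,"y":0,"z":0,"twist":0},
    {"hand":20,"x":0,"y":0,"z":0,"twist":0},
    {"hand":20,"x":0,"y":0,"z":0,"twist":0},
    {"hand":20,"x":0,"y":0,"z":0,"twist":0},
    {"hand":20,"x":0,"y":0,"z":0,"twist":0},
    {"hand":20,"x":0,"y":0,"z":0,"twist":0},
    {"hand":20,"x":0,"y":0,"z":0,"twist":0}
  ],
  "newtons": 10
}}

```text
t: 4.9
tool_pos: [0.5227, 0.1944, 0.0341]
eef_rot: [[-0.172, 0.985, 0.001], [0.985, 0.172, 0.0], [-0.0, 0.001, -1.0]]
contact_force: [-1.3, -0.1, 4.9]
finger_gap: 0.301
grasp_force: 10.0
```

>>> {"fn": "jog_arm", "kwargs": {
  "series": [
    {"hand":20,"x":0,"y":0,"z":8,"twist":0},
    {"hand":20,"x":0,"y":0,"z":12,"twist":0},
    {"hand":20,"x":0,"y":0,"z":20,"twist":0},
    {"hand":20,"x":0,"y":0,"z":25,"twist":0},
    {"hand":20,"x":0,"y":0,"z":25,"twist":0},
    {"hand":20,"x":0,"y":0,"z":25,"twist":0},
    {"hand":20,"x":0,"y":0,"z":15,"twist":0},
    {"hand":20,"x":0,"y":0,"z":0,"twist":0}
  ]
}}

```text
t: 5.7
tool_pos: [0.5239, 0.1947, 0.167]
eef_rot: [[-0.172, 0.985, 0.006], [0.985, 0.172, 0.001], [-0.0, 0.006, -1.0]]
contact_force: [-0.5, -0.5, -0.0]
finger_gap: 0.294
grasp_force: 10.0
```

```bash
cat > bas.py <<'E'
from h import *
s=robot.observe(); print(s["finger_gap"]*93,s["grasp_force"])
S=[]
for c in ["top","side"]:
    p=robot.read_camera(c); W=cloud(p); hsv=cv2.cvtColor(p["frame"],cv2.COLOR_RGB2HSV)
    save(c+"2",p)
    for d in robot.spot_in(p,"reject_basket")[:1]: e=d["extent"]; print(c,"basket",np.round(e,1))
    m=np.zeros(W.shape[:2],bool); m[int(e[1]):int(e[3])+1,int(e[0]):int(e[2])+1]=1
    P=W[m&(W[...,2]>.02)&(W[...,2]<.1)&(W[...,1]>-.28)&(W[...,0]<.66)]
    print(len(P),cv2.minAreaRect((P[:,:2]*1000).astype(np.float32)))
    for d in robot.spot_in(p,"tested_bung")[:2]: e=d["extent"]; print(c,"bung",round(d["conf"],2),np.round(e), W[int(e[1]+e[3])//2,int(e[0]+e[2])//2])
    q=(W[...,2]>.1)&(W[...,1]<0)&(W[...,1]>-.45)&(W[...,0]<.62); print("obst",W[q].min(0) if q.any() else 0, np.round(np.percentile(W[q],[2,50,98],axis=0),3).tolist())
E
python3 bas.py
```

```text
27.302046496914198 9.999838471412659
top basket [322.3 181.3 381.  233.3]
387 ((524.3181762695312, -142.56246948242188), (142.05422973632812, 142.7373046875), 30.300212860107422)
obst [ 0.01036361 -0.41787325  0.10016005] [[0.016, -0.397, 0.149], [0.062, -0.066, 0.293], [0.619, -0.002, 0.379]]
side basket [321.5 206.6 400.5 274.8]
1259 ((557.1478881835938, -164.6561279296875), (183.83506774902344, 208.70713806152344), 29.787525177001953)
obst [ 0.58655331 -0.3564587   0.33821709] [[0.588, -0.35, 0.341], [0.601, -0.317, 0.365], [0.619, -0.283, 0.379]]
```

The basket fit from the top view is centre (0.524, -0.143), 30°. The bung is held, with a 27 mm gap. Moving over the basket.

>>> {"fn": "jog_arm", "kwargs": {
  "series": [
    {"hand":20,"x":0,"y":-10,"z":0,"twist":0},
    {"hand":20,"x":0,"y":-20,"z":0,"twist":0},
    {"hand":20,"x":0,"y":-25,"z":0,"twist":0},
    {"hand":20,"x":0,"y":-25,"z":0,"twist":0},
    {"hand":20,"x":0,"y":-25,"z":0,"twist":0},
    {"hand":20,"x":0,"y":-25,"z":0,"twist":0},
    {"hand":20,"x":0,"y":-25,"z":0,"twist":0},
    {"hand":20,"x":0,"y":-25,"z":0,"twist":0},
    {"hand":20,"x":0,"y":-25,"z":0,"twist":0},
    {"hand":20,"x":0,"y":-25,"z":0,"twist":0},
    {"hand":20,"x":0,"y":-25,"z":0,"twist":0},
    {"hand":20,"x":0,"y":-25,"z":0,"twist":0},
    {"hand":20,"x":0,"y":-25,"z":0,"twist":0},
    {"hand":20,"x":0,"y":-20,"z":0,"twist":0},
    {"hand":20,"x":0,"y":-12,"z":0,"twist":0},
    {"hand":20,"x":0,"y":0,"z":0,"twist":0}
  ]
}}

```text
t: 7.6
tool_pos: [0.522, -0.1442, 0.1632]
eef_rot: [[-0.169, 0.986, -0.001], [0.986, 0.169, -0.0], [0.0, -0.001, -1.0]]
contact_force: [0.1, -0.4, -0.8]
finger_gap: 0.294
grasp_force: 10.0
```

```bash
python3 - <<'E'
from h import *
s=robot.observe(); p=robot.read_camera("wrist"); W=cloud(p,s)
d=robot.spot_in(p,"reject_basket"); print(s["tool_pos"],d)
p2=robot.read_camera("top"); 
a=cv2.resize(p2["frame"][150:260,270:410],(560,440),interpolation=2)
cv2.imwrite("pics/w3.png",np.vstack([cv2.resize(p["frame"],(560,400))[200-200:150+10],a])[:590,:,::-1])
q=(W[...,2]>.06)&(W[...,2]<.09)&(W[...,1]<-.03)&(W[...,1]>-.28)&(W[...,0]<.64)&(W[...,0]>.4)
print(q.sum(),W[q].min(0),W[q].max(0),cv2.minAreaRect((W[q][:,:2]*1000).astype(np.float32)))
E
```

```text
[ 0.52198661 -0.14422192  0.16324555] [{'extent': [154.8, 99.1, 342.0, 229.4], 'conf': 0.67}, {'extent': [225.5, 214.3, 276.3, 257.0], 'conf': 0.28}]
2203 [ 0.42976166 -0.20675664  0.0600973 ] [ 0.61794589 -0.05017005  0.0839296 ] ((523.7606201171875, -144.72727966308594), (141.44357299804688, 138.90036010742188), 30.241748809814453)
```

View pics/w3.png

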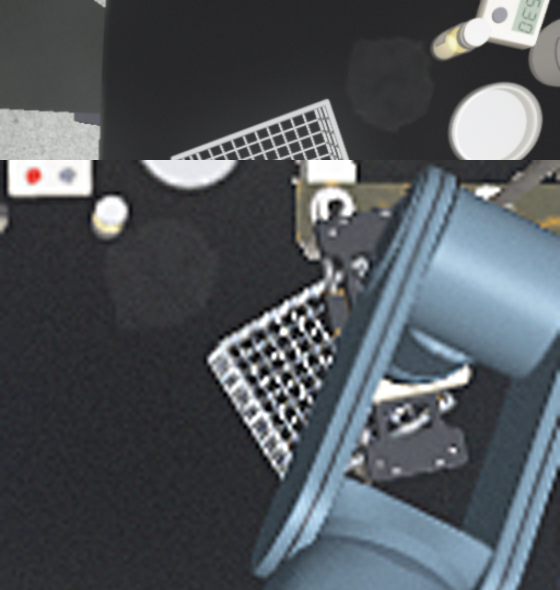

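The gripper is centred over the basket, and the wrist depth agrees: centre (0.524, -0.145). Lowering, releasing and raising.

>>> {"fn": "jog_arm", "kwargs": {
  "series": [
    {"hand":20,"x":0,"y":0,"z":-20,"twist":0},
    {"hand":20,"x":0,"y":0,"z":-25,"twist":0},
    {"hand":20,"x":0,"y":0,"z":-25,"twist":0},
    {"hand":20,"x":0,"y":0,"z":-20,"twist":0},
    {"hand":20,"x":0,"y":0,"z":-13,"twist":0},
    {"hand":20,"x":0,"y":0,"z":0,"twist":0},
    {"hand":45,"x":0,"y":0,"z":0,"twist":0},
    {"hand":45,"x":0,"y":0,"z":0,"twist":0},
    {"hand":45,"x":0,"y":0,"z":0,"twist":0},
    {"hand":45,"x":0,"y":0,"z":0,"twist":0},
    {"hand":45,"x":0,"y":0,"z":20,"twist":0},
    {"hand":45,"x":0,"y":0,"z":25,"twist":0},
    {"hand":45,"x":0,"y":0,"z":25,"twist":0},
    {"hand":45,"x":0,"y":0,"z":25,"twist":0},
    {"hand":45,"x":0,"y":0,"z":25,"twist":0},
    {"hand":45,"x":0,"y":0,"z":0,"twist":0}
  ]
}}

```text
t: 9.35
tool_pos: [0.5244, -0.1437, 0.1846]
eef_rot: [[-0.172, 0.985, 0.007], [0.985, 0.172, -0.003], [-0.005, 0.006, -1.0]]
contact_force: [0.5, -0.6, 0.3]
finger_gap: 0.486
grasp_force: 0.0
```

>>> {"fn": "jog_arm", "kwargs": {
  "series": [
    {"hand":30,"x":0,"y":12,"z":2,"twist":0},
    {"hand":20,"x":0,"y":20,"z":2,"twist":0},
    {"hand":10,"x":-1,"y":25,"z":2,"twist":0},
    {"hand":0,"x":-1,"y":25,"z":2,"twist":0},
    {"hand":0,"x":-1,"y":25,"z":2,"twist":0},
    {"hand":0,"x":-1,"y":25,"z":0,"twist":0},
    {"hand":0,"x":-1,"y":25,"z":0,"twist":0},
    {"hand":0,"x":-1,"y":25,"z":0,"twist":0},
    {"hand":0,"x":-1,"y":25,"z":0,"twist":0},
    {"hand":0,"x":-1,"y":25,"z":0,"twist":0},
    {"hand":0,"x":-1,"y":25,"z":0,"twist":0},
    {"hand":0,"x":-1,"y":20,"z":0,"twist":0},
    {"hand":0,"x":-1,"y":13,"z":0,"twist":0},
    {"hand":0,"x":0,"y":0,"z":0,"twist":0}
  ]
}}

```text
t: 10.75
tool_pos: [0.5101, 0.149, 0.1895]
eef_rot: [[-0.174, 0.985, -0.002], [0.985, 0.174, 0.0], [0.001, -0.002, -1.0]]
contact_force: [-0.3, -0.3, -0.2]
finger_gap: 0.006
grasp_force: 0.0
```

```bash
python3 - <<'E'
from h import *
s=robot.observe(); p=robot.read_camera("wrist"); W=cloud(p,s); save("w4",p)
print(s["tool_pos"],s["t"])
def pad(W,f,n):
    g=f.max(-1); Z=W[...,2]
    k=(g<75)&(abs(W[...,0]-.507)<.035)&(abs(W[...,1]-.31)<.04)&(Z>.085)&(Z<.115)
    print(n,k.sum(),np.median(W[k],0),W[k][:,2].min(),W[k][:,2].max(),cv2.minAreaRect((W[k][:,:2]*1000).astype(np.float32)))
pad(W,p["frame"],"w4"); pad(np.load("w2.npy"),cv2.imread("pics/w2.png"),"w2")
for d in robot.spot_in(p,"press_pad")[:2]: print(d)
t=robot.read_camera("top"); T=cloud(t)
for l in ("tested_bung","reject_basket"):
  for d in robot.spot_in(t,l)[:2]:
    e=d["extent"]; print(l,d, T[int(e[1]+e[3])//2,int(e[0]+e[2])//2])
a=cv2.resize(t["frame"][160:250,310:400],(450,450),interpolation=2)
cv2.imwrite("pics/v5.png",cv2.copyMakeBorder(np.hstack([a[:384],p["frame"][:,100:420]]),0,0,0,0,0)[...,::-1])
E
```

```text
[0.51010053 0.14903481 0.18950896] 10.75
  return _methods._mean(a, axis=axis, dtype=dtype,
  ret = um.true_divide(
Traceback (most recent call last):
ValueError: zero-size array to reduction operation minimum which has no identity
```

```bash
python3 - <<'E'
from h import *
s=robot.observe(); p=robot.read_camera("wrist")
W=np.load("w2.npy"); f=cv2.imread("pics/w2.png"); Z=W[...,2]
k=(f.max(-1)<75)&(abs(W[...,0]-.507)<.035)&(abs(W[...,1]-.31)<.04)&(Z>.085)&(Z<.115)
if k.any(): print("w2",k.sum(),np.median(W[k],0),cv2.minAreaRect((W[k][:,:2]*1000).astype(np.float32)))
t=robot.read_camera("top"); T=cloud(t)
for l in ("tested_bung","reject_basket"):
  for d in robot.spot_in(t,l)[:2]:
    e=d["extent"]; print(l,d, T[int(e[1]+e[3])//2,int(e[0]+e[2])//2])
a=cv2.resize(t["frame"][165:245,310:400],(432,384),interpolation=2)
cv2.imwrite("pics/v5.png",np.hstack([a,p["frame"][:,100:420]])[...,::-1])
E
```

```text
reject_basket {'extent': [324.8, 186.1, 366.5, 235.3], 'conf': 0.71} [ 0.50913262 -0.12690876  0.00488534]
```

View pics/v5.png

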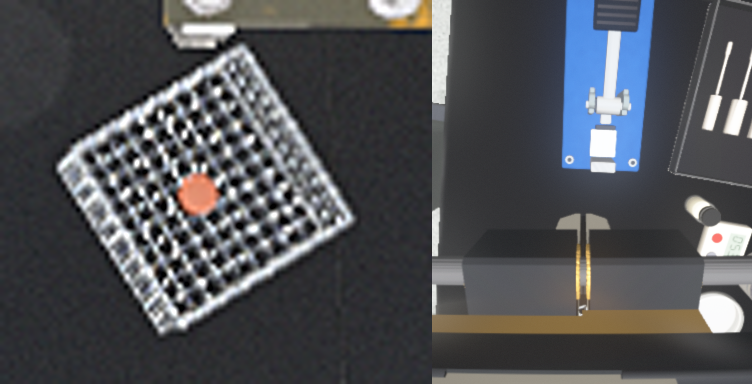

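The bung lies in the middle of the basket, and the nest is empty with the pad ahead. Now to locate the pad from the second wrist picture (pixels 238-277, 45-83).

```bash
python3 - <<'E'
from h import *
W=np.load("w2.npy")
print(np.round(W[40:90:5,257]*1000).tolist()); print(np.round(W[64,230:286:5]*1000).tolist())
f=cv2.imread("pics/w2.png"); print(f.max(-1)[64,225:290:3], f.max(-1)[38:92:3,250])
W=np.load("w4.npy") if 0 else None
E
```

```text
[[507.0, 335.0, 96.0], [508.0, 329.0, 100.0], [509.0, 325.0, 99.0], [510.0, 320.0, 99.0], [510.0, 316.0, 98.0], [511.0, 312.0, 97.0], [512.0, 308.0, 95.0], [513.0, 303.0, 94.0], [514.0, 299.0, 92.0], [514.0, 295.0, 87.0]]
[[476.0, 323.0, 12.0], [483.0, 324.0, 11.0], [495.0, 310.0, 97.0], [499.0, 311.0, 96.0], [504.0, 311.0, 98.0], [509.0, 313.0, 96.0], [514.0, 314.0, 96.0], [519.0, 314.0, 96.0], [524.0, 315.0, 97.0], [529.0, 316.0, 97.0], [539.0, 333.0, 12.0], [546.0, 334.0, 11.0]]
[234 234 235 236 168 104 108 109 110 109 109 108 108 106 105 103 102  99
 233 233 234 234] [234 233 157  90 109  93  99 104  96 108  95 108  94 109  95 172 232 228]
```

>>> {"fn": "jog_arm", "kwargs": {
  "series": [
    {"hand":0,"x":0,"y":13,"z":0,"twist":0},
    {"hand":0,"x":0,"y":20,"z":0,"twist":0},
    {"hand":0,"x":0,"y":25,"z":0,"twist":0},
    {"hand":0,"x":0,"y":25,"z":0,"twist":0},
    {"hand":0,"x":0,"y":25,"z":0,"twist":0},
    {"hand":0,"x":0,"y":25,"z":0,"twist":0},
    {"hand":0,"x":0,"y":20,"z":0,"twist":0},
    {"hand":0,"x":0,"y":10,"z":0,"twist":0},
    {"hand":0,"x":0,"y":0,"z":-20,"twist":0},
    {"hand":0,"x":0,"y":0,"z":-25,"twist":0},
    {"hand":0,"x":0,"y":0,"z":-20,"twist":0},
    {"hand":0,"x":0,"y":0,"z":-9,"twist":0},
    {"hand":0,"x":0,"y":0,"z":0,"twist":0},
    {"hand":0,"x":0,"y":0,"z":0,"twist":0}
  ]
}}

```text
t: 12.4
tool_pos: [0.5119, 0.3104, 0.1174]
eef_rot: [[-0.171, 0.985, 0.001], [0.985, 0.171, 0.0], [0.0, 0.001, -1.0]]
contact_force: [0.6, 0.4, 0.2]
finger_gap: 0.004
grasp_force: 0.0
```

```bash
python3 - <<'E'
from h import *
p=robot.read_camera("side"); S=cloud(p)
for l in ("press_pad","press_scale"):
  for d in robot.spot_in(p,l)[:1]: print(l,d)
s=robot.observe(); print(s["tool_pos"],s["contact_force"],s["t"])
cv2.imwrite("pics/s6.png",cv2.resize(p["frame"][130:240,150:270],(600,550),interpolation=2)[...,::-1])
E
```

```text
press_pad {'extent': [185.0, 180.5, 234.1, 205.0], 'conf': 0.68}
press_scale {'extent': [171.0, 180.0, 255.5, 225.7], 'conf': 0.87}
[0.51218033 0.31061975 0.11799115] [-0.19437868 -0.20245569  0.81054492] 12.55
```

View pics/s6.png

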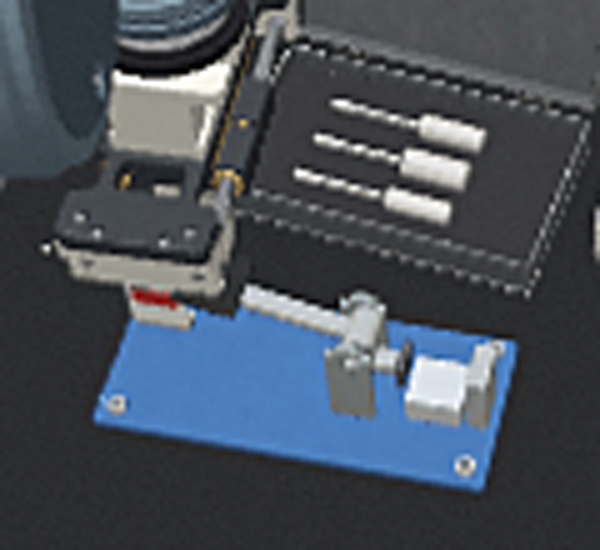

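The gripper stands over the pad at crop pixel (150,250), beside the scale, and the lever is still at rest. I'll feel for contact.

>>> {"fn": "jog_arm", "kwargs": {
  "series": [
    {"hand":0,"x":0,"y":0,"z":-8,"twist":0},
    {"hand":0,"x":0,"y":0,"z":-6,"twist":0},
    {"hand":0,"x":0,"y":0,"z":-4,"twist":0},
    {"hand":0,"x":0,"y":0,"z":-4,"twist":0},
    {"hand":0,"x":0,"y":0,"z":-2,"twist":0},
    {"hand":0,"x":0,"y":0,"z":0,"twist":0},
    {"hand":0,"x":0,"y":0,"z":0,"twist":0}
  ]
}}

```text
t: 13.25
tool_pos: [0.5113, 0.3106, 0.0929]
eef_rot: [[-0.172, 0.985, 0.0], [0.985, 0.172, 0.0], [0.0, 0.0, -1.0]]
contact_force: [-1.3, 1.1, 2.2]
finger_gap: 0.005
grasp_force: 1.5
```

>>> {"fn": "jog_arm", "kwargs": {
  "series": [
    {"hand":0,"x":0,"y":0,"z":-3,"twist":0},
    {"hand":0,"x":0,"y":0,"z":-3,"twist":0},
    {"hand":0,"x":0,"y":0,"z":-3,"twist":0},
    {"hand":0,"x":0,"y":0,"z":0,"twist":0},
    {"hand":0,"x":0,"y":0,"z":0,"twist":0}
  ]
}}

```text
t: 13.75
tool_pos: [0.5119, 0.311, 0.084]
eef_rot: [[-0.172, 0.985, 0.001], [0.985, 0.172, 0.001], [0.001, 0.002, -1.0]]
contact_force: [-1.2, 3.2, 5.1]
finger_gap: 0.008
grasp_force: 2.6
```

>>> {"fn": "jog_arm", "kwargs": {
  "series": [
    {"hand":0,"x":0,"y":0,"z":-3,"twist":0},
    {"hand":0,"x":0,"y":0,"z":-3,"twist":0},
    {"hand":0,"x":0,"y":0,"z":-3,"twist":0},
    {"hand":0,"x":0,"y":0,"z":0,"twist":0},
    {"hand":0,"x":0,"y":0,"z":0,"twist":0}
  ]
}}

```text
t: 14.25
tool_pos: [0.5119, 0.3118, 0.0755]
eef_rot: [[-0.171, 0.985, 0.002], [0.985, 0.171, 0.003], [0.002, 0.002, -1.0]]
contact_force: [-1.3, 5.4, 7.4]
finger_gap: 0.006
grasp_force: 3.8
```

```bash
python3 - <<'E'
from h import *
F=[];Z=[]
for i in range(4):
    p=robot.read_camera(["side","wrist"][i%2]); s=robot.observe(); F.append(s["contact_force"]); Z.append(s["tool_pos"])
    if i<2: save(["s7","w7"][i],p)
    if i==0:
        np.save("s7.npy",cloud(p)); a=cv2.resize(p["frame"][150:235,155:260],(420,340),interpolation=2)
    elif i==1: b=cv2.resize(p["frame"][:, 130:390],(260*340//384,340))
print(np.mean(F,0),np.mean(Z,0),np.ptp(Z,0),s["t"])
cv2.imwrite("pics/v7.png",np.hstack([a,b])[...,::-1])
# lever slope from side depth: bright lever points between hinge and pad
W=np.load("s7.npy"); h=np.array([.519,.231]); th=np.radians(9.7); y=np.array([-np.sin(th),np.cos(th)]); x=np.array([np.cos(th),np.sin(th)])
def slope(W,n):
    d=W[...,:2]-h; ly=d@y; lx=d@x; k=(ly>.018)&(ly<.06)&(abs(lx)<.02)&(W[...,2]>.04)&(W[...,2]<.11)
    print(n,k.sum(),np.polyfit(ly[k],W[...,2][k],1))
slope(W,"side now"); slope(np.load("side.npy"),"side rest"); 
E
```

```text
[-1.85354806  5.26076208  7.66988553] [0.5118876  0.31182455 0.07551409] [3.94388635e-05 4.53058343e-05 5.74245359e-05] 14.45
side now 72 [0.06667714 0.0663976 ]
side rest 79 [0.32813296 0.06468831]
```

View pics/v7.png

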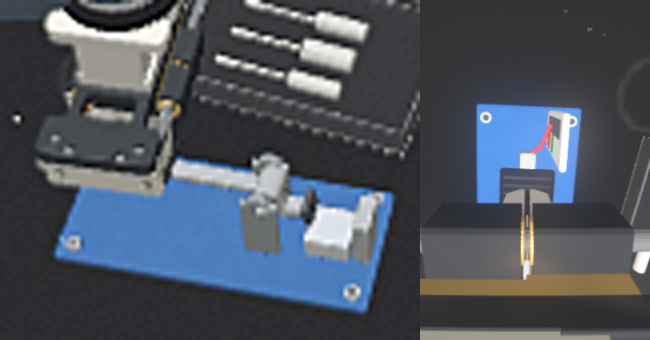

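In the side crop the lever is almost level, and in the wrist crop the red pointer stands in front of the scale at the green part. Three readings agree: pad height 75.5 mm, force 7.7 N, and a measured lever rotation of about 0.25 rad, which is mid green. Handing in.

```bash
python3 -c "
from rig import robot
print(robot.finish_job())"
```

```text
the job is handed in; nothing more can be done
None
```

The bung lies in the reject basket, and I handed the job in with the arm holding the empty tester's lever at about 0.24 rad, mid green, with about 7.7 N; no verdict came back.

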